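# Set the saw guide for the next cut

### The job

Set the saw guide up for the next cut: first take the wooden batten that lies between the orange slide grip and the red end stop off the rail and lay it flat in the yellow offcut tray; then slide the orange grip fully home against the red stop; last, turn the black dial until its white pointer lies over the green mark. Leave the batten on the other side where it is, disturb nothing else on the table, and let go of everything.

Things in the scene. Friction and masses are not known exactly. Their poses are not given: they have to be found in the camera images.
- guide: Fixed saw guide. Origin: underside centre of its rail, on the table. The aluminium rail runs along the guide's own y: 340 long, 50 wide (x), top at z = 35 mm. Blue foot plate under the rail 90 wide, 360 long, 8 high. Behind the rail (own +x) is a blue dial block, x = 30 to 200, y = -80 to 80, 24 high, with the dial axis at x = 120, y = 0. The guide's place and yaw vary (yaw within 0.35 rad).
- slide (a joint): Position in m of the slide along the guide's own +y; 0 at the middle of the rail, range -0.12 to 0.12, at either limit the carriage is flush against that end's stop. Friction about 2 N; it stays where it is left. The carriage is a dark steel block 60 long (y), 50 wide, top 18.5 mm above the rail.
- slide_grip (a point): Upper part of the upright orange fin of the slide, on its centre line, 80 mm above the table: the height to grip. The fin is 56 long along the rail, 16 thick across it (guide x), and stands from 54 to 94 mm above the table.
- stop_red: Fixed red end stop on the rail, 50 x 20 (along the rail) x 34 high; origin: centre of its underside, on the rail top at y = +160 or -160 mm of the guide; the end it sits at varies. The slide must end here.
- stop_black: Fixed black end stop of the same size at the other end of the rail: not the one wanted.
- batten_a: Loose light-coloured wooden batten, 150 (own x) x 24 (own y) x 30 high, about 60 g; origin: centre of its underside. Lies across the rail, on top of it (underside 35 mm above the table), on the guide's +y side of the slide; its ends overhang the rail on both sides. It is the one to clear only if the red stop is on this side.
- batten_b: Loose dark wooden batten, same size, mass and origin, lying across the rail on the guide's -y side of the slide. It is the one to clear only if the red stop is on this side; the other batten must stay.
- tray: Fixed yellow open offcut tray, 210 (own x) x 150 (own y) x 50 high outside, walls and floor 5 mm; origin: centre of its underside. Stands on the left or on the right of the guide.
- dial (a joint): Angle in rad of the dial; positive is counter-clockwise seen from above; at 0 the pointer points along the guide's +x. Range -2 to 2; friction about 0.06 N m; stays where it is left.
- dial_grip (a point): On the dial's axis, 60 mm above the table: the height to grip. The black bar grip is 80 long (along the pointer), 16 thick, its top 78 mm above the table, upright sides from 38 mm up, on a hub of 30 radius. A white line on top and a white pointer at one end show its direction.
- pointer_tip (a point): Outer end of the white pointer, 62 mm from the dial's axis, 33 mm above the table.
- mark_green: Fixed round green mark, 22 across, 2 thick, lying on the dial block near the pointer's circle, 58 to 67 mm from the dial's axis; origin: its centre. To the left or right of the pointer, 0.7 to 1.6 rad away.
- mark_black: Same mark in black on the other side: the previous setting, not the one wanted.
- organiser: Bystander, fixed: grey and blue parts case 200 x 140 x 71 high, on the side of the guide where the tray is not; origin under its centre.
- glue: Bystander: standing white glue bottle with an orange cap, 60 across, 170 high; origin under its centre.
- tin: Bystander: standing steel tin with a green band, 72 across, 110 high; origin under its centre.
- driver: Bystander: red screwdriver about 200 long lying in front of the guide, across the robot's forward direction.
- hammer: Bystander: hammer about 260 long lying on the right of the table.
- tape: Bystander: yellow roll of tape lying flat, 100 across, 25 high.
- hacksaw: Bystander: blue hacksaw about 330 long lying flat along the far edge; origin on the table 100 mm nearer the robot than the middle of its frame and 50 mm to the right of it.
There are look-alikes about, which are no part of the job. Leave any purple or turquoise look-alike of the batten_b alone.

How it is judged:
On the way, in this order (a step that is already met when the one before it is completed fails the run):
1. the batten between the slide grip and the red stop lies in the tray, let go (((y of stop_red in the frame of guide above 0 m and x of batten_a in the frame of tray between -0.06 and 0.06 m and y of batten_a in the frame of tray between -0.055 and 0.055 m and z of batten_a in the frame of tray between -0.01 and 0.03 m and angle between batten_a's own x axis and vertical between 1.35 and 1.8 rad and linear speed of batten_a below 0.02 m/s and contact force between the fingers and batten_a below 0.1 N) or (y of stop_red in the frame of guide below 0 m and x of batten_b in the frame of tray between -0.06 and 0.06 m and y of batten_b in the frame of tray between -0.055 and 0.055 m and z of batten_b in the frame of tray between -0.01 and 0.03 m and angle between batten_b's own x axis and vertical between 1.35 and 1.8 rad and linear speed of batten_b below 0.02 m/s and contact force between the fingers and batten_b below 0.1 N))), for 0.2 s.
2. the slide is fully home against the red stop (((y of stop_red in the frame of guide above 0 m and value of joint slide above 0.117 m) or (y of stop_red in the frame of guide below 0 m and value of joint slide below -0.117 m))), for 0.2 s.
3. the dial's pointer lies over the green mark (horizontal distance between pointer_tip and mark_green below 0.01 m), for 0.2 s.
At the end, for the whole second after the job is handed in: The batten from the red stop's side lies flat, at rest, inside the tray; the slide is within 3 mm of its limit at the red stop; the pointer tip is within 10 mm of the green mark's centre, seen from above; the other batten is within 20 mm of its start; slide and dial at rest (((y of stop_red in the frame of guide above 0 m and x of batten_a in the frame of tray between -0.06 and 0.06 m and y of batten_a in the frame of tray between -0.055 and 0.055 m and z of batten_a in the frame of tray between -0.01 and 0.03 m and angle between batten_a's own x axis and vertical between 1.35 and 1.8 rad and linear speed of batten_a below 0.02 m/s and contact force between the fingers and batten_a below 0.1 N) or (y of stop_red in the frame of guide below 0 m and x of batten_b in the frame of tray between -0.06 and 0.06 m and y of batten_b in the frame of tray between -0.055 and 0.055 m and z of batten_b in the frame of tray between -0.01 and 0.03 m and angle between batten_b's own x axis and vertical between 1.35 and 1.8 rad and linear speed of batten_b below 0.02 m/s and contact force between the fingers and batten_b below 0.1 N)) and ((y of stop_red in the frame of guide above 0 m and value of joint slide above 0.117 m) or (y of stop_red in the frame of guide below 0 m and value of joint slide below -0.117 m)) and horizontal distance between pointer_tip and mark_green below 0.01 m and ((y of stop_red in the frame of guide above 0 m and distance of batten_b from where it was at the start of the episode below 0.02 m) or (y of stop_red in the frame of guide below 0 m and distance of batten_a from where it was at the start of the episode below 0.02 m)) and velocity of joint dial between -0.05 and 0.05 rad/s and velocity of joint slide between -0.01 and 0.01 m/s); the robot touches nothing.
It fails at once if a bystander on the table is moved by more than 30 mm (distance of any of glue, tin, driver, hammer, tape, hacksaw from where it was at the start of the episode above 0.03 m).
It fails at once if the batten that should stay is moved by more than 30 mm ((y of stop_red in the frame of guide above 0 m and distance of batten_b from where it was at the start of the episode above 0.03 m) or (y of stop_red in the frame of guide below 0 m and distance of batten_a from where it was at the start of the episode above 0.03 m)).
It also fails if it takes over 72 s, if anything falls off the work surface, if the arm or the gripper's body presses on something with over 40 N, if the wrist force passes 120 N, or if a joint passes its speed limit or range.

### The arm

A 6-joint arm with a two-finger parallel gripper is mounted at the origin on the work surface. World frame = base frame: x ahead of the robot, y to its left, z up, the work surface at z = 0. Lengths are in m, angles in rad, forces in N, time in s.
With the tool pointing down it reaches from about 0.375 to 0.9 m from the base axis. Payload 3.1 kg.
Tool frame: the origin (TCP) lies at the very end of the fingers, on their centre line; the grasp point (between the pads) lies 19 mm behind it; z points along the fingers, y is the direction in which the jaws open and shut (so a half turn about z gives the same grasp; the last joint's range is limited). The gripper opens to 85 mm and grips with 20 to 120 N. Pads are 22 mm wide; open, the fingers measure 114 mm over their backs; the gripper's body (76 mm by 85 mm) begins 54 mm behind the grasp point. The pads swing forward as they close: fully open they stand 13 mm farther back than shut.
Start: joints at [-1.427, 0.527, 1.433, -0, 1.181, -0.178], TCP at [0.198, -0.593, 0.231] pointing down, gripper open.
Joint ranges: [-3.08, 3.08], [-0.75, 2.2], [0.22, 2.44], [-1.43, 4.57], [0, 2.65], [-2.85, 2.85]. Speed limits (rad/s): [2.79, 2.79, 3.14, 3.14, 3.14, 3.14].

### API

Orientations are given as a unit quaternion [x, y, z, w].
In Python, from station import manip gives the robot as it stands. The module is installed in compiled form; this text tells all that it offers.
- The arm moves only by the tool send_rows, never from a script. Its argument "commands" is a list of rows, each an object with "delta_pos": the shift along the world's x, y, z in cm, a list of three; "yaw": the turn about the world's z in rad. A call has 1 to 10 rows; each row shifts and turns the pose as measured when the row begins; what a row does not reach is not made up. A row lasts 1/8 s, in which the tool goes at most 62.5 mm and 10.7 degrees, less where a joint would pass 70% of its speed; a pose out of reach is approached as far as the arm can. A call is refused whole if a number of a shift passes 6.25 or a number of a turn 0.188, either way. A call with a gripper value outside its range is refused whole. "grip" is the closure, from -1 (fully open) to 1 (shut), set as the call begins (left out, the last holds). The fingers move at their own pace and stop on an object; "force" is the grip in N (left out, the last holds). Time passes only in rows, so rows that do not move let the fingers close. It gives the time, the measured TCP pose, the force and the opening at its end, in the units of the state.
- manip.sense(): the state, without advancing time (a new reading comes with each control period).
- manip.snapshot(name): name is "scene" or "top"; returns the picture (400x640x3 uint8, blue, green, red); there is no depth.
- manip.get_calibration(name): a dict with "fx", "fy", "cx", "cy" (pixels), "world_to_cam" (4x4, takes a point from world to camera coordinates). Camera axes: x right, y down, z forward; pixel columns grow to the right and rows downward; lengths in m; the calibration is good to about 2 mm. A picture is of the moment at which its call begins. get_calibration takes no time and is no camera call.
- manip.sign_off(): hands the job in, once; it reports no verdict.
The state is a dict: "t": time; "q": joint angles; "qd": joint speeds; "tau": joint torques, N m; "tcp_pos": TCP position; "tool_rot": TCP orientation; "force": force on the tool from outside, world axes, zero at the start; "ft_torque": the same for the moment, N m; "finger_gap": opening from 0.0 (shut) to 1.0 (fully open).
Only numpy, scipy, OpenCV 4.12 (cv2) and the standard library are available. Lean on these libraries where they do the work, as an engineer would, in place of code of your own. Each camera call takes 0.05 s, during which the arm holds its last target. There are 200 camera calls.

## Working session

There is one attempt and no reset: what is moved stays moved. The work goes in short steps, Python scripts to look and compute and a tool call to move; the robot and the scene stay as the last step left them, time stands still between calls to the robot, and variables do not carry over. Pictures are saved under pics/ and viewed, about 8 in all and at most 12, crops included, and the job is handed in when it is done.

Besides the shell and the picture viewer there is one more tool, called after "Request:" in YAML: its name, and indented under it one key for each argument. send_rows: Moves the arm, as the interface text tells. Its arguments: {"type":"object","properties":{"commands":{"type":"array","items":{"type":"object","properties":{"delta_pos":{"type":"array","items":{"type":"number"}},"yaw":{"type":"number"}}}},"grip":{"type":"number"},"force":{"type":"number"}},"required":["commands"]}

```bash
mkdir -p pics
cat > h.py <<'E'
import numpy as np, cv2
from station import manip
def ray(cam,u,v,z):
    c=manip.get_calibration(cam);T=np.array(c["world_to_cam"]);R=T[:3,:3];t=T[:3,3]
    o=-R.T@t;d=R.T@np.array([(u-c["cx"])/c["fx"],(v-c["cy"])/c["fy"],1])
    return o+d*(z-o[2])/d[2]
def proj(cam,p):
    c=manip.get_calibration(cam);T=np.array(c["world_to_cam"]);q=T[:3,:3]@np.array(p)+T[:3,3]
    return np.array([c["fx"]*q[0]/q[2]+c["cx"],c["fy"]*q[1]/q[2]+c["cy"]])
E
python3 - <<'E'
from h import *
for n in("top","scene"):
    cv2.imwrite(f"pics/{n}0.png",manip.snapshot(n))
    c=manip.get_calibration(n);T=np.array(c["world_to_cam"]);print(n,c["fx"],-T[:3,:3].T@T[:3,3],T[:3,:3].round(3).tolist())
print(manip.sense())
E
```

```text
top 373.70455054627246 [ 0.22339765 -0.02544342  1.45497894] [[0.017, -1.0, 0.008], [-0.98, -0.018, -0.197], [0.197, -0.005, -0.98]]
scene 404.9360706574576 [ 1.32571786 -0.04524754  0.92166113] [[0.047, 0.999, -0.002], [0.704, -0.035, -0.71], [-0.709, 0.031, -0.705]]
{'t': 0.1, 'q': array([-1.42749053e+00,  5.28388142e-01,  1.43378367e+00, -1.21735721e-05,
        1.18141946e+00, -1.78470968e-01]), 'qd': array([-2.51260906e-03, -3.30713456e-03, -2.31279135e-03,  7.99492211e-05,
        5.64026929e-04,  4.17545824e-04]), 'tau': array([ 4.15018339e-04, -4.43303418e+01, -1.78586322e+01, -2.02065025e-04,
        3.91752124e-03, -1.72861098e-05]), 'tcp_pos': array([ 0.19760483, -0.59224946,  0.23041928]), 'tool_rot': array([ 9.87084495e-01,  1.60197383e-01,  1.19415604e-05, -9.99254074e-04]), 'force': array([-0.60424875,  0.74743259, -0.45224937]), 'ft_torque': array([-0.00116311, -0.02113569, -0.04806931]), 'finger_gap': 1.000754150205499}
```

View pics/top0.png

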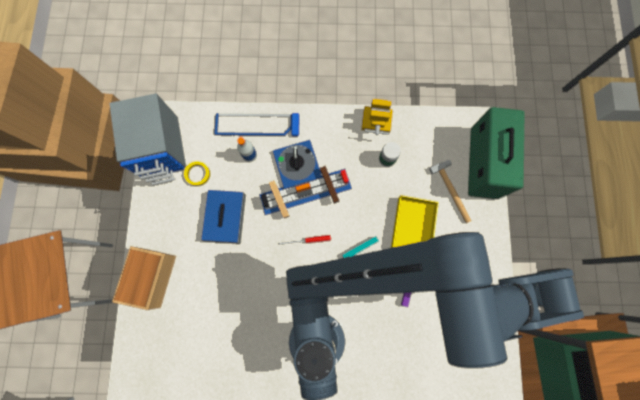

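View pics/scene0.png

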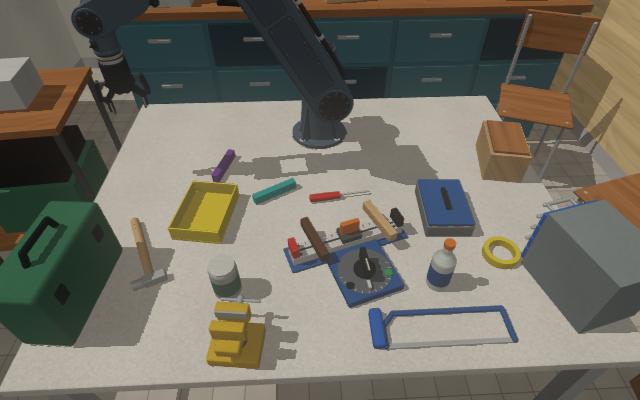

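Top view: red stop at the right end (345,175), dark batten at (329,184), orange fin (302,187), light batten (279,199), tray at (415,222), dial (296,160). The dark batten (batten_b) is the one to clear. I'll take enlarged crops of both views next.

Run:
```python
from h import *
a=cv2.imread("pics/top0.png")[130:220,255:355];b=cv2.imread("pics/scene0.png")[195:305,280:410]
cv2.imwrite("pics/crop.png",cv2.resize(a,None,fx=6,fy=6,interpolation=cv2.INTER_CUBIC))
cv2.imwrite("pics/crop2.png",cv2.resize(b,None,fx=5.4,fy=5.4,interpolation=cv2.INTER_CUBIC))
def blobs(n,lo,hi,box):
    im=cv2.cvtColor(cv2.imread(f"pics/{n}0.png"),cv2.COLOR_BGR2HSV);x0,y0,x1,y1=box
    m=cv2.inRange(im[y0:y1,x0:x1],lo,hi);k,_,s,c=cv2.connectedComponentsWithStats(m)
    out=[]
    for i in range(1,k):
        if s[i,4]>12: out.append((s[i,:5]+[x0,y0,0,0,0]).tolist()+(c[i]+[x0,y0]).round(1).tolist())
    return out
for n,box in(("top",(250,130,360,220)),("scene",(280,190,412,308))):
    print(n,"red",blobs(n,(0,170,120),(4,255,255),box),blobs(n,(175,170,120),(180,255,255),box))
    print("orange",blobs(n,(6,190,150),(14,255,255),box));print("green",blobs(n,(50,80,60),(80,255,255),box))
    print("light",blobs(n,(12,60,150),(22,180,255),box)); print("dark",blobs(n,(5,90,40),(14,190,125),box))
for n,box in(("top",(370,180,460,260)),("scene",(160,170,250,250))): print("tray",blobs(n,(22,150,80),(32,255,255),box))
```

```text
top red [[341, 171, 6, 12, 44, 344.0, 176.4]] []
orange []
green [[279, 156, 5, 6, 27, 280.9, 158.6]]
light [[269, 181, 20, 37, 260, 278.5, 198.9]]
dark [[321, 167, 17, 35, 179, 328.9, 184.0], [297, 188, 14, 5, 18, 302.9, 190.1]]
scene red [[310, 192, 29, 5, 54, 324.4, 194.3], [288, 239, 10, 12, 70, 292.6, 244.5]] []
orange []
green [[384, 269, 9, 7, 47, 388.0, 272.0]]
light [[363, 200, 34, 35, 297, 379.8, 217.2], [340, 220, 9, 5, 14, 344.0, 221.6]]
dark [[301, 218, 28, 38, 314, 314.5, 236.9], [342, 222, 17, 13, 143, 350.0, 228.2]]
tray [[391, 196, 47, 51, 1789, 413.6, 221.0]]
tray [[168, 181, 69, 63, 2481, 204.4, 213.1]]
```

View pics/crop.png

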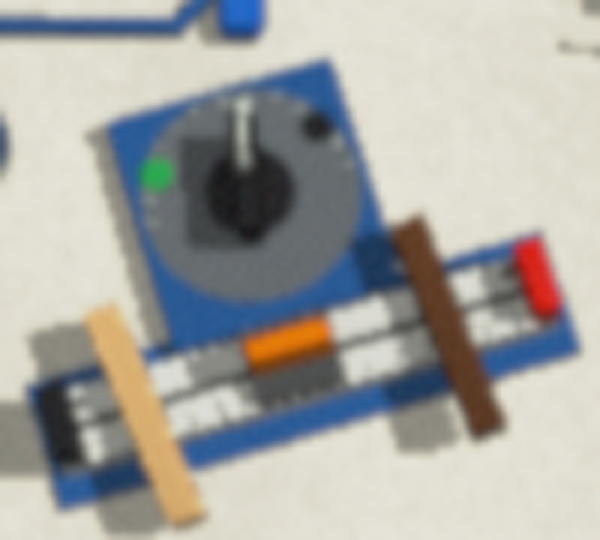

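View pics/crop2.png

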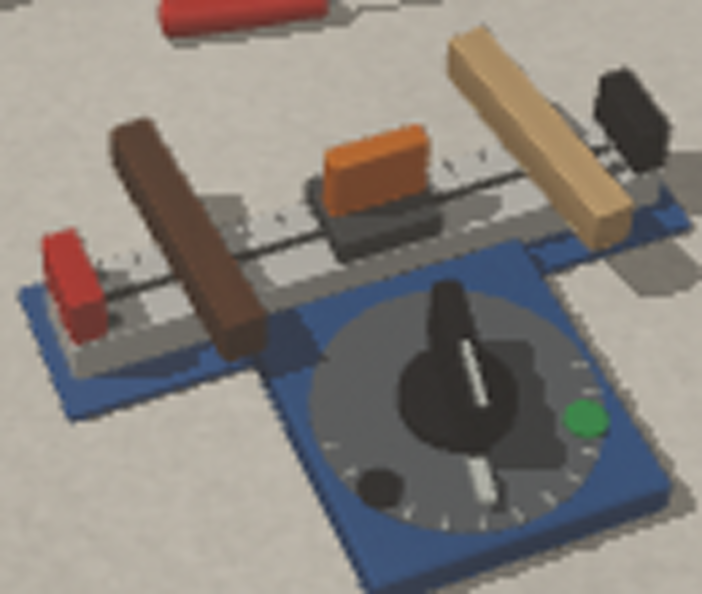

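The crops show the guide clearly: foot-plate corners near (30,385), (62,508), (580,350) and (545,233) in the first crop. The pointer aims up at (243,98), and the green mark is to its left at (158,175). Next I'll convert these to world positions.

Run:
```python
from h import *
def T(u,v,z): return ray("top",255+(u+.5)/6-.5,130+(v+.5)/6-.5,z)
def S(u,v,z): return ray("scene",280+(u+.5)/5.4-.5,195+(v+.5)/5.4-.5,z)
def sh(n,*p):
    p=np.array(p);print(n,(p*1000).round().astype(int)[:,:2].tolist(),"mean",(p.mean(0)*1000).round()[:2])
sh("foot T",*[T(u,v,.008) for u,v in((30,385),(62,508),(580,350),(545,233))])
sh("foot S",*[S(u,v,.008) for u,v in((20,290),(72,418),(690,225))])
sh("block T",*[T(u,v,.024) for u,v in((105,128),(330,58),(390,235))])
sh("battB T",*[T(u,v,.065) for u,v in((392,232),(422,212),(507,425),(475,440))])
sh("battB S",*[S(u,v,.065) for u,v in((112,132),(152,120),(265,318),(222,335))])
sh("battA T",*[T(u,v,.065) for u,v in((87,318),(113,302),(205,515),(172,525))])
sh("fin S",*[S(u,v,.094) for u,v in((325,155),(415,126),(430,132),(338,165))])
sh("fin T",*[T(u,v,.094) for u,v in((245,343),(328,318))])
sh("red S",*[S(u,v,.069) for u,v in((43,237),(72,231),(105,302),(77,311))])
sh("black S",*[S(u,v,.069) for u,v in((597,78),(628,68),(668,132),(640,141))])
sh("line S",S(467,343,.078),S(485,403,.078));sh("line T top",T(243,130,.078),T(243,165,.078))
sh("tip",S(489,503,.033),T(243,98,.033))
sh("green",ray("scene",388,272,.026),ray("top",280.9,158.6,.026));sh("blackmark",S(380,489,.026),T(317,126,.026))
sh("disc S",S(460,410,.026))
im=cv2.cvtColor(cv2.imread("pics/scene0.png"),cv2.COLOR_BGR2HSV);m=cv2.inRange(im,(22,150,80),(32,255,255));m[:170]=0;m[250:]=0;m[:,250:]=0
h=cv2.convexHull(max(cv2.findContours(m,0,2)[0],key=cv2.contourArea));a=cv2.approxPolyDP(h,3,True)[:,0]
for u,v in a: print(u,v,(ray("scene",u,v,.05)*1000).round()[:2],(ray("scene",u,v,0)*1000).round()[:2])
im=cv2.cvtColor(cv2.imread("pics/top0.png"),cv2.COLOR_BGR2HSV);m=cv2.inRange(im,(22,150,80),(32,255,255));m[:180]=0;m[260:]=0;m[:,:370]=0;m[:,460:]=0
h=cv2.convexHull(max(cv2.findContours(m,0,2)[0],key=cv2.contourArea));a=cv2.approxPolyDP(h,3,True)[:,0]
for u,v in a: print(u,v,(ray("top",u,v,.05)*1000).round()[:2])
```

```text
foot T [[551, 241], [469, 215], [582, -123], [662, -99]] mean [566.  59.]
foot S [[584, -126], [668, -97], [556, 240]] mean [603.   6.]
block T [[725, 197], [777, 48], [654, 5]] mean [719.  83.]
battB T [[644, 3], [658, -17], [518, -73], [508, -53]] mean [582. -35.]
battB S [[524, -74], [516, -52], [654, 1], [663, -21]] mean [589. -36.]
battA T [[583, 196], [594, 180], [457, 116], [450, 136]] mean [521. 157.]
fin S [[573, 36], [555, 84], [559, 92], [580, 42]] mean [567.  64.]
fin T [[561, 92], [578, 41]] mean [570.  67.]
red S [[599, -109], [596, -95], [643, -78], [648, -92]] mean [622. -93.]
black S [[501, 191], [494, 209], [542, 222], [548, 206]] mean [521. 207.]
line S [[684, 97], [719, 101]] mean [702.  99.]
line T top [[706, 100], [683, 99]] mean [695.  99.]
tip [[745, 103], [745, 105]] mean [745. 104.]
green [[693, 158], [693, 160]] mean [693. 159.]
blackmark [[730, 52], [728, 55]] mean [729.  54.]
disc S [[686, 97]] mean [686.  97.]
193 181 [ 324. -420.] [ 267. -442.]
236 185 [ 351. -279.] [ 295. -292.]
219 243 [ 590. -301.] [ 548. -316.]
171 236 [ 558. -440.] [ 514. -463.]
168 228 [ 527. -456.] [ 481. -479.]
437 203 [ 518. -450.]
432 237 [ 387. -426.]
391 246 [ 350. -271.]
400 196 [ 543. -308.]
```

Estimates: guide at about (568, 58) mm with yaw 0.32, batten_b at (585, -36) with yaw 0.37, tray at (434, -364) with yaw -0.15, and the dial axis at (683, 97). The pointer is at world angle 0.11 and the green mark at 1.41. I'll move over the batten first.

Request:
send_rows:
  commands:
    - {"delta_pos": [3.9,5.6,0],"yaw": 0.05}
    - {"delta_pos": [3.9,5.6,0]}
    - {"delta_pos": [3.9,5.6,0]}
    - {"delta_pos": [3.9,5.6,0]}
    - {"delta_pos": [3.9,5.6,0]}
    - {"delta_pos": [3.9,5.6,0]}
    - {"delta_pos": [3.9,5.6,0]}
    - {"delta_pos": [3.9,5.6,0]}
    - {"delta_pos": [3,4,0]}
    - {"delta_pos": [0,0,0]}
  grip: -0.1
  force: 40

```text
validation failed for argument at $.co...
```

Request:
send_rows:
  commands:
    - {"delta_pos": [3.9,5.6,0],"yaw": 0.05}
    - {"delta_pos": [3.9,5.6,0],"yaw": 0}
    - {"delta_pos": [3.9,5.6,0],"yaw": 0}
    - {"delta_pos": [3.9,5.6,0],"yaw": 0}
    - {"delta_pos": [3.9,5.6,0],"yaw": 0}
    - {"delta_pos": [3.9,5.6,0],"yaw": 0}
    - {"delta_pos": [3.9,5.6,0],"yaw": 0}
    - {"delta_pos": [3.9,5.6,0],"yaw": 0}
    - {"delta_pos": [3,4,0],"yaw": 0}
    - {"delta_pos": [0,0,0],"yaw": 0}
  grip: -0.1
  force: 40

```text
t: 1.35
tcp_pos: [0.5144, -0.1342, 0.2274]
tool_rot: [0.983, 0.184, -0.0, -0.002]
force: [-1.5, -0.5, 1.0]
finger_gap: 0.55
```

Request:
send_rows:
  commands:
    - {"delta_pos": [3.5,4.9,-2],"yaw": 0}
    - {"delta_pos": [3.5,4.9,-4],"yaw": 0}
    - {"delta_pos": [0.5,0.5,-4],"yaw": 0}
    - {"delta_pos": [0,0,0],"yaw": 0}

```text
t: 1.85
tcp_pos: [0.5844, -0.041, 0.1308]
tool_rot: [0.983, 0.182, -0.0, 0.0]
force: [-0.9, 0.1, 0.6]
finger_gap: 0.549
```

Run:
```python
from h import *
s=manip.sense();print(s["tcp_pos"],s["finger_gap"])
a=manip.snapshot("top")[140:220,270:370];b=manip.snapshot("scene")[190:280,270:390]
cv2.imwrite("pics/p1.png",np.vstack([cv2.resize(b,(560,420),interpolation=2),cv2.resize(a,(560,448),interpolation=2)])[:,:][:868])
i=cv2.imread("pics/p1.png");cv2.imwrite("pics/p1.png",np.hstack([cv2.resize(i[:420],(400,300)),cv2.resize(i[420:],(400,300))]))
```

```text
[ 0.58435862 -0.04104325  0.13075052] 0.5491080487939248
```

View pics/p1.png

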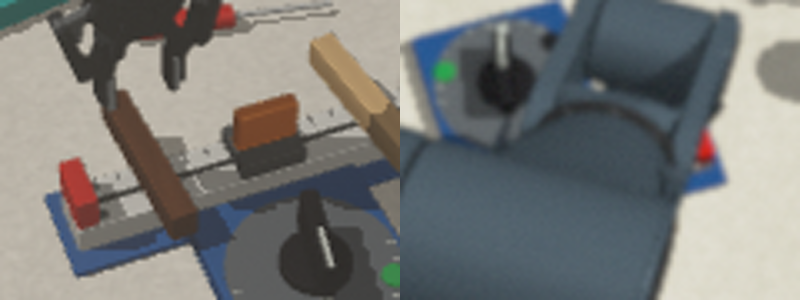

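Left half (scene view): the two finger tips, at (108,105) and (178,85), straddle the batten line. The top view is hidden by the arm. I'll descend now.

Request:
send_rows:
  commands:
    - {"delta_pos": [0.1,0.55,-3],"yaw": 0}
    - {"delta_pos": [0,0,-3],"yaw": 0}
    - {"delta_pos": [0,0,-2.5],"yaw": 0}
    - {"delta_pos": [0,0,0],"yaw": 0}

```text
t: 2.45
tcp_pos: [0.5927, -0.0438, 0.0569]
tool_rot: [0.984, 0.178, 0.011, 0.006]
force: [0.4, 0.7, 0.5]
finger_gap: 0.553
```

Request:
send_rows:
  commands:
    - {"delta_pos": [0,0,0],"yaw": 0}
    - {"delta_pos": [0,0,0],"yaw": 0}
    - {"delta_pos": [0,0,0],"yaw": 0}
    - {"delta_pos": [0,0,0],"yaw": 0}
    - {"delta_pos": [0,0,0],"yaw": 0}
    - {"delta_pos": [0,0,0],"yaw": 0}
  grip: 1
  force: 40

```text
t: 3.2
tcp_pos: [0.5958, -0.0459, 0.0629]
tool_rot: [0.984, 0.177, 0.015, 0.008]
force: [-0.7, 0.1, -1.0]
finger_gap: 0.262
```

Run:
```python
from h import *
s=manip.sense()
for k in s: print(k,np.round(s[k],3))
b=manip.snapshot("scene");cv2.imwrite("pics/p2.png",cv2.resize(b[60:310,180:500],(768,600)))
```

```text
t 3.2
q [-0.263  0.713  1.654 -0.002  0.741  0.953]
qd [ 0.002 -0.     0.     0.001 -0.001 -0.001]
tau [-1.7000e-02 -4.5539e+01 -1.1012e+01 -5.0000e-03 -1.2400e-01 -0.0000e+00]
tcp_pos [ 0.596 -0.046  0.063]
tool_rot [0.984 0.177 0.015 0.008]
force [-0.694  0.105 -1.013]
ft_torque [ 0.036  0.031 -0.033]
finger_gap 0.262
```

View pics/p2.png

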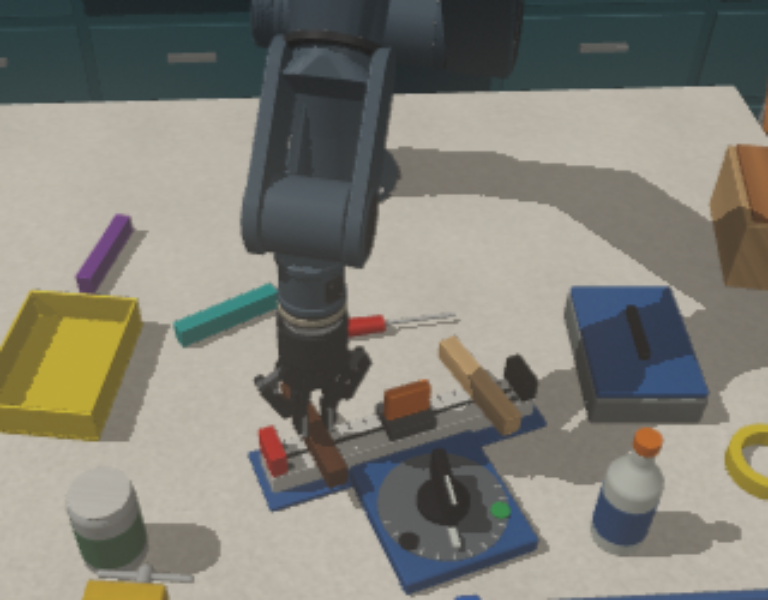

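The picture shows the fingers around the dark batten, but the TCP is higher (63 mm) and tilted more than I commanded. I'll zoom in before lifting.

Run:
```python
from h import *
b=manip.snapshot("scene")
print(proj("scene",manip.sense()["tcp_pos"]))
cv2.imwrite("pics/p3.png",cv2.resize(b[200:275,270:370],(800,600),interpolation=2))
```

```text
[310.59741984 238.11572468]
```

View pics/p3.png

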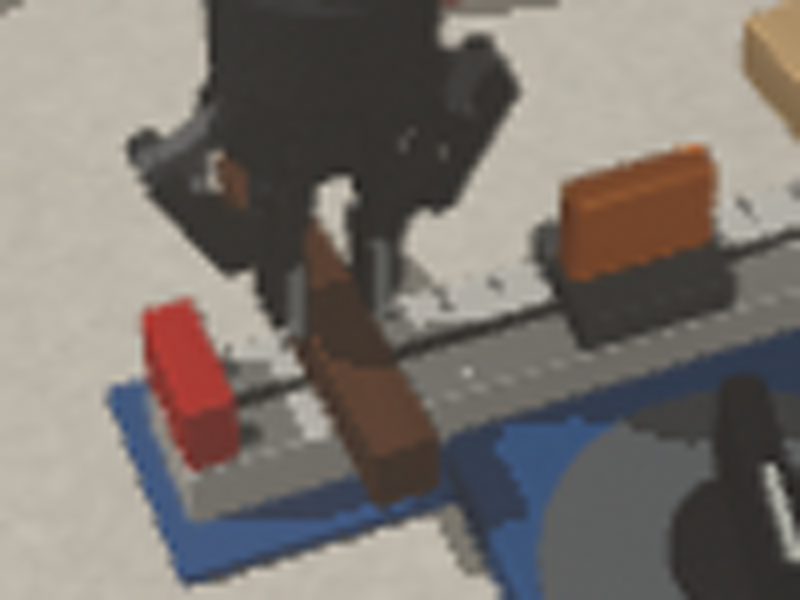

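Both pads straddle the batten, but at TCP z = 63 mm they only hold its top edge. One finger probably touched the batten on the way down. The jaws are now centred on it, so I'll open, go lower and grip again.

Request:
send_rows:
  commands:
    - {"delta_pos": [0,0,0],"yaw": 0}
    - {"delta_pos": [0,0,0],"yaw": 0}
    - {"delta_pos": [0,0,0],"yaw": 0}
    - {"delta_pos": [0,0,0],"yaw": 0}
  grip: -0.3

```text
t: 3.8
tcp_pos: [0.5958, -0.0458, 0.0626]
tool_rot: [0.984, 0.177, 0.015, 0.008]
force: [0.4, -0.2, 0.3]
finger_gap: 0.651
```

Request:
send_rows:
  commands:
    - {"delta_pos": [0,0,-1],"yaw": 0}
    - {"delta_pos": [0,0,-1],"yaw": 0}
    - {"delta_pos": [0,0,0],"yaw": 0}

```text
t: 4.18
tcp_pos: [0.5954, -0.0458, 0.0409]
tool_rot: [0.984, 0.177, 0.015, 0.008]
force: [0.0, -0.3, 0.4]
finger_gap: 0.651
```

Request:
send_rows:
  commands:
    - {"delta_pos": [0,0,0.1],"yaw": 0}
    - {"delta_pos": [0,0,0],"yaw": 0}
    - {"delta_pos": [0,0,0],"yaw": 0}
    - {"delta_pos": [0,0,0],"yaw": 0}
    - {"delta_pos": [0,0,0],"yaw": 0}
    - {"delta_pos": [0,0,0],"yaw": 0}
  grip: 1
  force: 50

```text
t: 4.92
tcp_pos: [0.5957, -0.0458, 0.0424]
tool_rot: [0.984, 0.177, 0.015, 0.008]
force: [0.0, -0.6, -0.5]
finger_gap: 0.263
```

Request:
send_rows:
  commands:
    - {"delta_pos": [0,0,1],"yaw": 0}
    - {"delta_pos": [0,0,2],"yaw": 0}
    - {"delta_pos": [0,0,3],"yaw": 0}
    - {"delta_pos": [0,0,3],"yaw": 0}
    - {"delta_pos": [0,0,3],"yaw": 0}
    - {"delta_pos": [0,0,0],"yaw": 0}

```text
t: 5.68
tcp_pos: [0.5954, -0.0457, 0.1685]
tool_rot: [0.984, 0.177, 0.016, 0.008]
force: [0.2, 0.4, -0.2]
finger_gap: 0.273
```

Run:
```python
from h import *
b=manip.snapshot("scene");cv2.imwrite("pics/p4.png",cv2.resize(b[160:290,270:430],(738,600),interpolation=2))
```

```text
(no output)
```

View pics/p4.png

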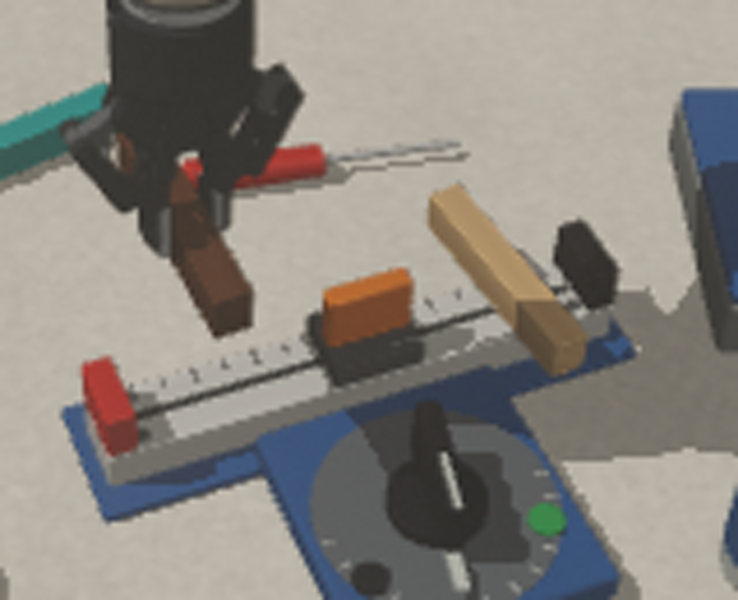

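Batten held and roughly level; the rail is clear and nothing else has moved. Carrying it to the tray.

Request:
send_rows:
  commands:
    - {"delta_pos": [-1.6,-3.2,0],"yaw": -0.05}
    - {"delta_pos": [-1.6,-3.2,0],"yaw": -0.06}
    - {"delta_pos": [-1.6,-3.4,0],"yaw": -0.06}
    - {"delta_pos": [-1.6,-3.4,0],"yaw": -0.06}
    - {"delta_pos": [-1.6,-3.4,0],"yaw": -0.06}
    - {"delta_pos": [-1.6,-3.4,0],"yaw": -0.06}
    - {"delta_pos": [-1.6,-3.4,0],"yaw": -0.06}
    - {"delta_pos": [-1.6,-3.4,0],"yaw": -0.06}
    - {"delta_pos": [-1.5,-3,0],"yaw": -0.04}
    - {"delta_pos": [0,0,0],"yaw": 0}

```text
t: 6.98
tcp_pos: [0.438, -0.3461, 0.1533]
tool_rot: [0.996, -0.084, 0.002, 0.002]
force: [-0.6, 0.0, -0.0]
finger_gap: 0.273
```

Request:
send_rows:
  commands:
    - {"delta_pos": [0.6,-1.9,-1],"yaw": 0}
    - {"delta_pos": [0,0,-3],"yaw": 0}
    - {"delta_pos": [0,0,-3],"yaw": 0}
    - {"delta_pos": [0,0,-3],"yaw": 0}
    - {"delta_pos": [0,0,-1.5],"yaw": 0}
    - {"delta_pos": [0,0,0],"yaw": 0}

```text
t: 7.72
tcp_pos: [0.4478, -0.3649, 0.0298]
tool_rot: [0.997, -0.081, 0.002, 0.001]
force: [0.3, -0.6, -0.3]
finger_gap: 0.273
```

Run:
```python
from h import *
b=manip.snapshot("scene");cv2.imwrite("pics/p5.png",cv2.resize(b[150:260,140:290],(750,550),interpolation=2))
```

```text
(no output)
```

View pics/p5.png

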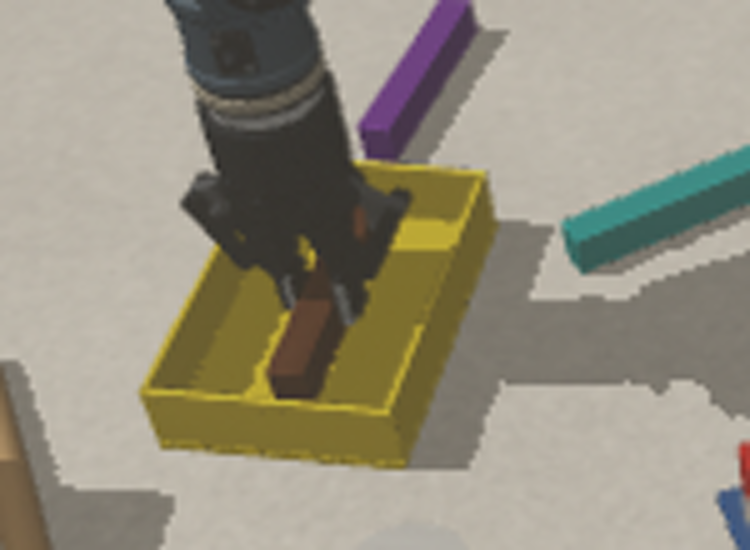

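The batten is inside the tray, slightly toward the near wall (end at (295,390)). I'll shift it back 1 cm, lower it and release.

Request:
send_rows:
  commands:
    - {"delta_pos": [-0.9,0,0],"yaw": 0}
    - {"delta_pos": [0,0,-0.7],"yaw": 0}
    - {"delta_pos": [0,0,-0.6],"yaw": 0}
    - {"delta_pos": [0,0,0],"yaw": 0}

```text
t: 8.28
tcp_pos: [0.4398, -0.3669, 0.0197]
tool_rot: [0.997, -0.081, 0.004, 0.004]
force: [0.3, -0.1, -0.1]
finger_gap: 0.271
```

Request:
send_rows:
  commands:
    - {"delta_pos": [0,0,0],"yaw": 0}
    - {"delta_pos": [0,0,0],"yaw": 0}
    - {"delta_pos": [0,0,0],"yaw": 0}
    - {"delta_pos": [0,0,0],"yaw": 0}
    - {"delta_pos": [0,0,1],"yaw": 0}
    - {"delta_pos": [0,0,3],"yaw": 0}
    - {"delta_pos": [0,0,4],"yaw": 0}
    - {"delta_pos": [0,0,6],"yaw": 0}
    - {"delta_pos": [0,0,4],"yaw": 0}
  grip: -0.2

```text
t: 9.4
tcp_pos: [0.4384, -0.365, 0.2042]
tool_rot: [0.997, -0.081, 0.003, 0.002]
force: [-0.1, -1.0, -0.1]
finger_gap: 0.602
```

Request:
send_rows:
  commands:
    - {"delta_pos": [1.1,3.6,0],"yaw": 0.18}
    - {"delta_pos": [1.1,3.6,0],"yaw": 0.18}
    - {"delta_pos": [1.1,3.6,0],"yaw": 0.18}
    - {"delta_pos": [1.1,3.6,0],"yaw": 0.18}
    - {"delta_pos": [1.1,3.6,0],"yaw": 0.18}
    - {"delta_pos": [1.1,3.6,0],"yaw": 0.18}
    - {"delta_pos": [1.1,3.6,0],"yaw": 0.18}
    - {"delta_pos": [1.1,3.6,0],"yaw": 0.18}
    - {"delta_pos": [1.1,3.6,0],"yaw": 0.18}
    - {"delta_pos": [1.1,3.6,0],"yaw": 0.18}

```text
t: 10.65
tcp_pos: [0.5518, 0.0014, 0.2177]
tool_rot: [0.663, 0.749, 0.013, 0.002]
force: [0.4, -0.7, -0.4]
finger_gap: 0.599
```

Run:
```python
from h import *
s=manip.sense();q=s["tool_rot"];print(s["tcp_pos"],2*np.arctan2(q[1],q[0]))
im=manip.snapshot("scene");cv2.imwrite("pics/s5.png",im)
h=cv2.cvtColor(im,cv2.COLOR_BGR2HSV);m=cv2.inRange(h,(3,70,30),(14,200,125));m[:180]=0;m[245:]=0;m[:,:168]=0;m[:,238:]=0
c=max(cv2.findContours(m,0,2)[0],key=cv2.contourArea);r=cv2.minAreaRect(c);print(cv2.contourArea(c),r,ray("scene",*r[0],.025))
for p in cv2.boxPoints(r): print(ray("scene",*p,.03).round(3)[:2])
```

```text
[0.55177753 0.0014145  0.21773677] 1.6923506412887872
208.5 ((205.1724090576172, 210.43106079101562), (8.009693145751953, 39.785858154296875), 23.198591232299805) [ 0.43582784 -0.36874588  0.025     ]
[ 0.509 -0.39 ]
[ 0.351 -0.368]
[ 0.367 -0.342]
[ 0.522 -0.366]
```

Batten centre measured at (0.436, -0.369), in the middle of the tray and lying flat. On to the fin.

Request:
send_rows:
  commands:
    - {"delta_pos": [0.9,3.3,-1],"yaw": 0.1}
    - {"delta_pos": [0.8,3.1,-2],"yaw": 0.1}
    - {"delta_pos": [0,0.2,-3],"yaw": 0}
    - {"delta_pos": [0,0,0],"yaw": 0}

```text
t: 11.2
tcp_pos: [0.5707, 0.0751, 0.16]
tool_rot: [0.579, 0.815, 0.016, 0.002]
force: [0.1, -0.8, -0.1]
finger_gap: 0.602
```

Request:
send_rows:
  commands:
    - {"delta_pos": [-0.2,-0.9,-2],"yaw": 0}
    - {"delta_pos": [0,0,-3],"yaw": 0}
    - {"delta_pos": [0,0,0],"yaw": 0}

```text
t: 11.58
tcp_pos: [0.5714, 0.0645, 0.114]
tool_rot: [0.58, 0.815, 0.018, 0.005]
force: [-0.7, 0.2, -0.4]
finger_gap: 0.595
```

Run:
```python
from h import *
print(manip.sense()["tcp_pos"])
b=manip.snapshot("scene");cv2.imwrite("pics/p6.png",cv2.resize(b[190:280,300:420],(800,600),interpolation=2))
```

```text
[0.57142241 0.06449028 0.11397652]
```

View pics/p6.png

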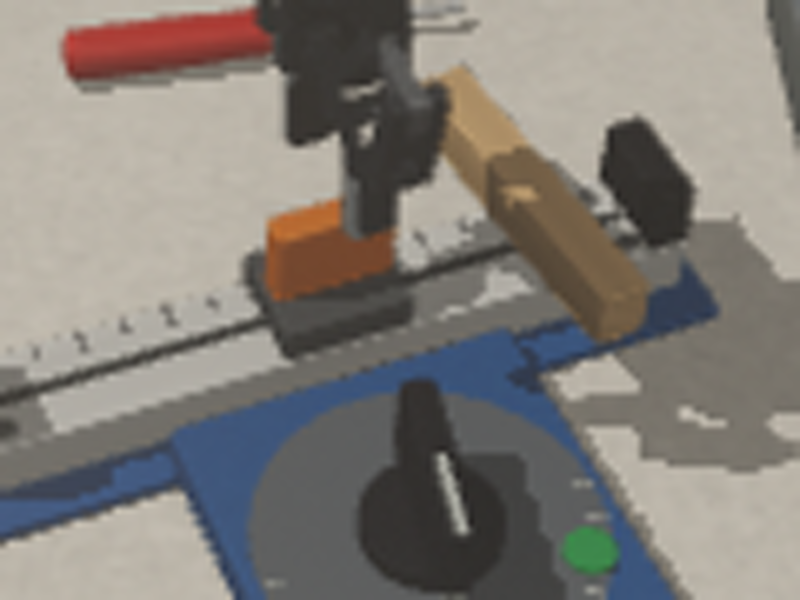

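The near finger tip (370,225) is in front of the fin (330,240) and the far one is behind it. Descending and gripping.

Request:
send_rows:
  commands:
    - {"delta_pos": [-0.1,0,-2],"yaw": 0}
    - {"delta_pos": [0,0,-2],"yaw": 0}
    - {"delta_pos": [0,0,-1],"yaw": 0}
    - {"delta_pos": [0,0,0],"yaw": 0}

```text
t: 12.12
tcp_pos: [0.578, 0.0631, 0.0725]
tool_rot: [0.58, 0.814, 0.023, 0.013]
force: [-0.4, -0.2, 0.2]
finger_gap: 0.597
```

Request:
send_rows:
  commands:
    - {"delta_pos": [0,0,0],"yaw": 0}
    - {"delta_pos": [0,0,0],"yaw": 0}
    - {"delta_pos": [0,0,0],"yaw": 0}
    - {"delta_pos": [0,0,0],"yaw": 0}
    - {"delta_pos": [0,0,0],"yaw": 0}
  grip: 1
  force: 40

```text
t: 12.75
tcp_pos: [0.566, 0.0616, 0.0737]
tool_rot: [0.579, 0.815, 0.014, 0.003]
force: [0.3, 0.4, -4.0]
finger_gap: 0.18
```

Request:
send_rows:
  commands:
    - {"delta_pos": [0.4,-1.2,0],"yaw": 0}
    - {"delta_pos": [0.4,-1.2,0],"yaw": 0}
    - {"delta_pos": [0.4,-1.2,0],"yaw": 0}
    - {"delta_pos": [0.4,-1.2,0],"yaw": 0}
    - {"delta_pos": [0.4,-1.2,0],"yaw": 0}
    - {"delta_pos": [0.4,-1.2,0],"yaw": 0}
    - {"delta_pos": [0.4,-1.2,0],"yaw": 0}
    - {"delta_pos": [0.4,-1.2,0],"yaw": 0}

```text
t: 13.75
tcp_pos: [0.5997, -0.0397, 0.0736]
tool_rot: [0.579, 0.815, 0.015, 0.002]
force: [0.9, 3.4, -2.5]
finger_gap: 0.175
```

Request:
send_rows:
  commands:
    - {"delta_pos": [0.3,-0.9,0],"yaw": 0}
    - {"delta_pos": [0.3,-0.9,0],"yaw": 0}
    - {"delta_pos": [0.3,-0.9,0],"yaw": 0}
    - {"delta_pos": [0.2,-0.6,0],"yaw": 0}
    - {"delta_pos": [0.2,-0.6,0],"yaw": 0}
    - {"delta_pos": [0.2,-0.6,0],"yaw": 0}

```text
t: 14.5
tcp_pos: [0.6065, -0.061, 0.0736]
tool_rot: [0.583, 0.812, 0.027, -0.02]
force: [-0.1, 18.0, 1.1]
finger_gap: 0.177
```

The slide travelled about 129 mm and stopped at 18 N, so it should be home. Releasing, rising and checking.

Request:
send_rows:
  commands:
    - {"delta_pos": [0,0,0],"yaw": 0}
    - {"delta_pos": [0,0,0],"yaw": 0}
    - {"delta_pos": [0,0,0],"yaw": 0}
    - {"delta_pos": [0,0,0],"yaw": 0}
    - {"delta_pos": [0,0,2],"yaw": 0}
    - {"delta_pos": [0,0,4],"yaw": 0}
    - {"delta_pos": [0,0,4],"yaw": 0}
    - {"delta_pos": [0,0,0],"yaw": 0}
  grip: -0.2

```text
t: 15.5
tcp_pos: [0.6094, -0.066, 0.178]
tool_rot: [0.582, 0.812, 0.026, -0.015]
force: [-0.1, -0.3, 0.9]
finger_gap: 0.597
```

Run:
```python
from h import *
b=manip.snapshot("scene");cv2.imwrite("pics/p7.png",cv2.resize(b[195:315,270:430],(800,600),interpolation=2))
```

```text
(no output)
```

View pics/p7.png

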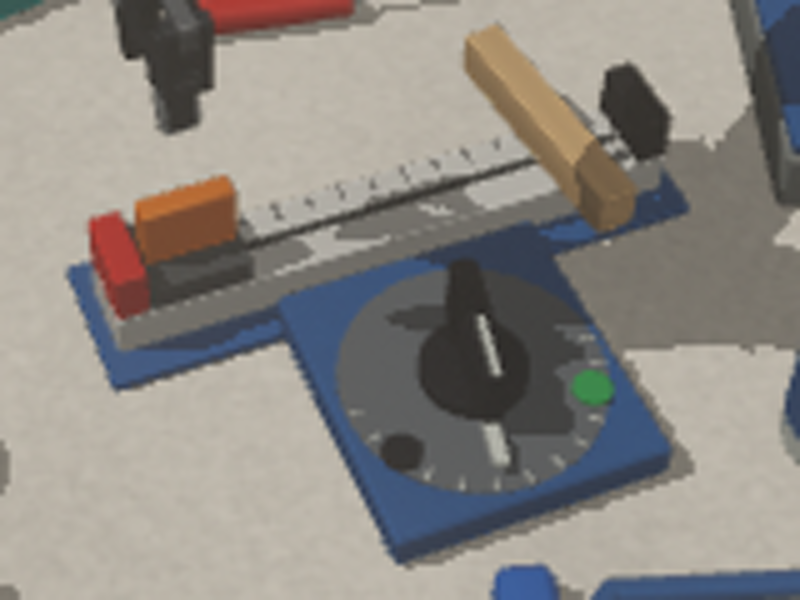

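The carriage and fin are flush against the red stop (red face at (150,290)), and the light batten is unmoved. Next, the dial.

Request:
send_rows:
  commands:
    - {"delta_pos": [0.8,1.7,0],"yaw": -0.18}
    - {"delta_pos": [0.8,1.7,0],"yaw": -0.18}
    - {"delta_pos": [0.8,1.7,0],"yaw": -0.18}
    - {"delta_pos": [0.8,1.7,0],"yaw": -0.18}
    - {"delta_pos": [0.8,1.7,0],"yaw": -0.18}
    - {"delta_pos": [0.8,1.7,0],"yaw": -0.18}
    - {"delta_pos": [0.8,1.7,0],"yaw": -0.18}
    - {"delta_pos": [0.8,1.7,0],"yaw": -0.18}
    - {"delta_pos": [0.8,1.7,0],"yaw": -0.18}
    - {"delta_pos": [0,0,0],"yaw": -0.1}

```text
t: 16.8
tcp_pos: [0.6704, 0.0901, 0.1559]
tool_rot: [0.998, 0.057, 0.02, -0.002]
force: [-0.3, -0.5, -0.7]
finger_gap: 0.599
```

Request:
send_rows:
  commands:
    - {"delta_pos": [1.2,0.7,-2],"yaw": 0}
    - {"delta_pos": [0,0,-2],"yaw": 0}
    - {"delta_pos": [0,0,-1.5],"yaw": 0}
    - {"delta_pos": [0,0,0],"yaw": 0}

```text
t: 17.3
tcp_pos: [0.6785, 0.0971, 0.092]
tool_rot: [0.998, 0.057, 0.014, -0.002]
force: [-0.8, -0.6, -0.3]
finger_gap: 0.596
```

Request:
send_rows:
  commands:
    - {"delta_pos": [0.4,0,-1.5],"yaw": 0}
    - {"delta_pos": [0,0,-1.5],"yaw": 0}
    - {"delta_pos": [0,0,-1.2],"yaw": 0}
    - {"delta_pos": [0,0,0],"yaw": 0}

```text
t: 17.8
tcp_pos: [0.6831, 0.0966, 0.0476]
tool_rot: [0.998, 0.057, 0.014, -0.002]
force: [-1.2, -0.7, -0.7]
finger_gap: 0.597
```

Request:
send_rows:
  commands:
    - {"delta_pos": [0,0,0],"yaw": 0}
    - {"delta_pos": [0,0,0],"yaw": 0}
    - {"delta_pos": [0,0,0],"yaw": 0}
    - {"delta_pos": [0,0,0],"yaw": 0}
    - {"delta_pos": [0,0,0],"yaw": 0}
  grip: 1
  force: 50

```text
t: 18.42
tcp_pos: [0.6837, 0.0957, 0.0484]
tool_rot: [0.998, 0.057, 0.015, -0.001]
force: [0.1, -0.5, -3.0]
finger_gap: 0.178
```

Request:
send_rows:
  commands:
    - {"delta_pos": [0,0,0],"yaw": 0.13}
    - {"delta_pos": [0,0,0],"yaw": 0.13}
    - {"delta_pos": [0,0,0],"yaw": 0.13}
    - {"delta_pos": [0,0,0],"yaw": 0.13}
    - {"delta_pos": [0,0,0],"yaw": 0.13}
    - {"delta_pos": [0,0,0],"yaw": 0.13}

```text
t: 19.18
tcp_pos: [0.6826, 0.0975, 0.0484]
tool_rot: [0.896, 0.443, 0.013, -0.009]
force: [-0.8, 0.1, -1.4]
finger_gap: 0.176
```

Request:
send_rows:
  commands:
    - {"delta_pos": [0,0,0],"yaw": 0.12}
    - {"delta_pos": [0,0,0],"yaw": 0.12}
    - {"delta_pos": [0,0,0],"yaw": 0.12}
    - {"delta_pos": [0,0,0],"yaw": 0.12}
    - {"delta_pos": [0,0,0],"yaw": 0}

```text
t: 19.8
tcp_pos: [0.6813, 0.098, 0.0484]
tool_rot: [0.761, 0.649, 0.009, -0.012]
force: [-0.4, -1.0, -2.4]
finger_gap: 0.178
```

Request:
send_rows:
  commands:
    - {"delta_pos": [0,0,0],"yaw": 0}
    - {"delta_pos": [0,0,0],"yaw": 0}
    - {"delta_pos": [0,0,0],"yaw": 0}
    - {"delta_pos": [0,0,0],"yaw": 0}
    - {"delta_pos": [0,0,2],"yaw": 0}
    - {"delta_pos": [0,0,4],"yaw": 0}
    - {"delta_pos": [0,0,5],"yaw": 0}
    - {"delta_pos": [-2,-2,4],"yaw": 0}
    - {"delta_pos": [-4,-4,0],"yaw": 0}
    - {"delta_pos": [-4,-4,0],"yaw": 0}
  grip: -0.3

```text
t: 21.05
tcp_pos: [0.5844, -0.0014, 0.2123]
tool_rot: [0.76, 0.65, 0.015, -0.006]
force: [-0.7, -0.6, -0.5]
finger_gap: 0.65
```

Run:
```python
from h import *
b=manip.snapshot("scene");cv2.imwrite("pics/s8.png",b)
h=cv2.cvtColor(b,cv2.COLOR_BGR2HSV)
a=cv2.resize(b[195:315,270:430],(600,450),interpolation=2);c=cv2.resize(b[160:280,140:300],(600,450),interpolation=2)
cv2.imwrite("pics/p8.png",np.vstack([cv2.resize(a,(800,600))]))
print(proj("scene",[.683+.062*np.cos(1.41),.097+.062*np.sin(1.41),.033]),proj("scene",[.693,.159,.026]))
for n in("batt",):
    m=cv2.inRange(h,(3,70,30),(14,200,125));m[:180]=0;m[245:]=0;m[:,:168]=0;m[:,238:]=0
    k=max(cv2.findContours(m,0,2)[0],key=cv2.contourArea);r=cv2.minAreaRect(k);print(r,ray("scene",*r[0],.025))
```

```text
[388.23935071 270.31736266] [388.24747363 271.87689447]
((204.99998474121094, 210.50003051757812), (7.747080326080322, 40.04846954345703), 23.198591232299805) [ 0.43610193 -0.3692318   0.025     ]
```

View pics/p8.png

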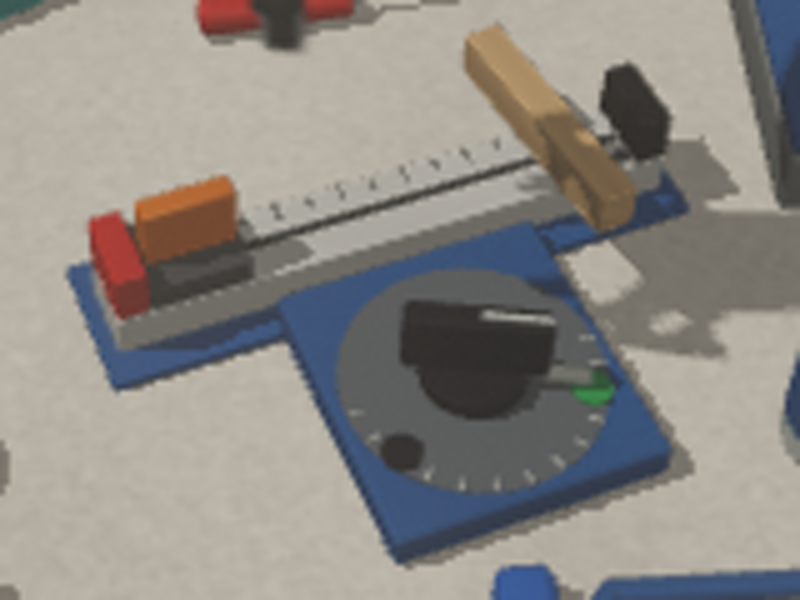

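Run:
```python
from h import *
S=lambda u,v,z:ray("scene",270+(u+.5)/5-.5,195+(v+.5)/5-.5,z)[:2]
a,b=S(483,316,.078),S(553,322,.078);c,d=S(545,372,.033),S(605,377,.033)
for p,q in((a,b),(c,d)):print(p,q,np.arctan2(*(q-p)[::-1]))
t=manip.snapshot("top");h=cv2.cvtColor(t,cv2.COLOR_BGR2HSV)
m=cv2.inRange(h,(50,80,50),(80,255,255))[130:220,250:360];ys,xs=np.nonzero(m);print(len(xs),xs+250,ys+130)
w=cv2.inRange(h,(0,0,165),(180,60,255))[150:172,272:305];print(w//255)
```

```text
[0.68276866 0.09701651] [0.68841536 0.13284548] 1.4144806801991747
[0.68741051 0.13312829] [0.6922071  0.16466364] 1.4198512767293314
18 [280 281 282 279 280 281 282 283 279 280 281 279 280 279 280 281 280 281] [156 156 156 157 157 157 157 157 158 158 158 159 159 160 160 160 161 161]
[[1 1 0 0 0 0 0 0 0 0 0 0 0 0 0 0 0 0 0 0 0 0 0 0 0 0 0 0 0 0 0 0 0]
 [0 0 0 0 0 0 0 0 0 0 0 0 0 0 0 0 0 0 0 0 0 0 0 0 0 0 0 0 0 0 0 0 0]
 [0 0 0 0 0 0 0 0 0 0 0 0 0 0 0 0 0 0 0 0 0 0 0 0 0 0 0 0 0 0 0 0 0]
 [0 0 0 0 0 0 0 0 0 0 0 0 0 0 0 0 0 0 0 0 0 0 0 0 0 0 0 0 0 0 0 0 0]
 [0 0 0 0 0 0 0 0 0 0 0 0 0 0 0 0 0 0 0 0 0 0 0 0 0 0 0 0 0 0 0 0 0]
 [0 0 0 0 0 0 0 0 0 0 0 0 0 0 0 0 0 0 0 0 0 0 0 0 0 0 0 0 0 0 0 0 0]
 [0 0 0 0 0 0 0 0 0 0 0 0 0 0 0 0 0 0 0 0 0 0 0 0 0 0 0 0 0 0 0 0 0]
 [0 0 0 0 0 0 0 0 0 0 0 0 0 0 0 0 0 0 0 0 0 0 0 0 0 0 0 0 0 0 0 0 0]
 [0 0 0 0 0 0 0 0 0 0 0 0 0 0 0 0 0 0 0 0 0 0 0 0 0 0 0 0 0 0 0 0 0]
 [0 0 0 0 0 0 0 0 0 0 0 0 0 0 0 0 0 0 0 0 0 0 0 0 0 0 0 0 0 0 0 0 0]
 [0 0 0 0 0 0 0 0 0 0 0 0 0 0 0 0 0 0 0 0 0 0 0 0 0 0 0 0 0 0 0 0 0]
 [1 0 0 0 0 0 0 0 0 0 0 0 0 0 0 0 0 0 0 0 0 0 0 0 0 0 0 0 0 0 0 0 0]
 [1 0 0 0 0 0 0 0 0 0 0 0 0 0 0 0 0 0 0 0 0 0 0 0 0 0 0 0 0 0 0 0 0]
 [1 0 0 0 0 0 0 0 0 0 0 0 0 0 0 0 0 0 0 0 0 0 0 0 0 0 0 0 0 0 0 0 0]
 [1 1 0 0 0 0 0 0 0 0 0 0 0 0 0 0 0 0 0 0 0 0 0 0 0 0 0 0 0 0 0 0 0]
 [1 1 0 0 0 0 0 0 0 0 0 0 0 0 0 0 0 0 0 0 0 0 0 0 0 0 0 0 0 0 0 0 0]
 [1 1 0 0 0 0 0 0 0 0 0 0 0 0 0 0 0 0 0 0 0 0 0 0 0 0 0 0 0 0 0 0 0]
 [1 1 0 0 0 0 0 0 0 0 0 0 0 0 0 0 0 0 0 0 0 0 0 0 0 0 0 0 0 0 0 0 0]
 [1 1 1 0 0 0 0 0 0 0 0 0 0 0 0 0 0 0 0 0 0 0 0 0 0 0 0 0 0 0 0 0 0]
 [1 1 1 0 0 0 0 0 0 0 0 0 0 0 0 0 0 0 0 0 0 0 0 0 0 0 0 0 0 0 0 0 0]
 [1 1 1 0 0 0 0 0 0 0 0 0 0 0 0 0 0 0 0 0 0 0 0 0 0 0 0 0 0 0 0 0 0]
 [1 1 1 1 0 0 0 0 0 0 0 0 0 0 0 0 0 0 0 0 0 0 0 0 0 0 0 0 0 0 0 0 0]]
```

Pointer angle measured 1.41–1.42 rad against the mark's 1.41, which puts the tip within a few mm. I'll let the arm settle, then hand in.

Request:
send_rows:
  commands:
    - {"delta_pos": [0,0,0],"yaw": 0}
    - {"delta_pos": [0,0,0],"yaw": 0}
    - {"delta_pos": [0,0,0],"yaw": 0}
    - {"delta_pos": [0,0,0],"yaw": 0}

```text
t: 21.65
tcp_pos: [0.584, -0.002, 0.2142]
tool_rot: [0.761, 0.648, 0.015, -0.006]
force: [0.1, 0.5, 0.1]
finger_gap: 0.647
```

```bash
python3 -c "
from h import *
manip.sign_off()"
```

```text
the job is handed in; nothing more can be done
```

All three steps are done, in order, and the job was handed in at about 22 s. The hand-in reports no verdict.

Last checks:
- **Batten:** the dark batten (batten_b) from the red stop's side lies in the tray at (0.436, -0.369). That is about 5 mm from my estimate of the tray's centre.
- **Slide:** the orange grip was pushed until it met the red stop at about 18 N, and the picture shows it flush. I did not measure the remaining gap.
- **Dial:** the pointer is at 1.41–1.42 rad against 1.41 for the green mark, so the tip should be within a few mm. This rests on the scene camera; I took no tip position from the top view.
- **Rest of the scene:** by eye, the light batten and the items in view look unmoved, but I did not measure them. The gripper is open and clear of everything.

The first descent onto the batten ended off target: too high, with the tool slightly tilted, and the batten may have shifted a little. I opened the jaws, went lower and gripped again, and it lifted cleanly. A smaller offset on the fin did no harm.

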